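# Twist a snug sample cup home and lock it in its clamping block

## Robot

A 7-joint arm with a two-finger parallel gripper is mounted at the origin on a cart in front of the work surface, level with it; the furniture and walls round the work are solid. World frame = base frame: x ahead of the robot, y to its left, z up, the work surface at z = 0. Lengths are in m, angles in rad, forces in N, time in s.
With the tool pointing down it reaches from about 0.425 to 0.925 m from the base axis. Payload 6.8 kg.
Tool frame: the origin (TCP) lies midway between the tips of the shut fingers; the grasp point (between the pads) lies r.grip_point_offset behind it (r.grip_point_offset is the distance from the TCP to the grasp point, in m); z points along the fingers, y is the direction in which the jaws open and shut (so a half turn about z gives the same grasp; the last joint's range is limited). The gripper opens to 85 mm and grips with 20 to 120 N. Pads are 22 mm wide; open, the fingers measure 114 mm over their backs; the gripper's body (76 mm by 85 mm) begins 54 mm behind the grasp point. The pads swing forward as they close: fully open they stand 13 mm farther back than shut.
Start: joints at [-0.108, 0.477, 0.022, 1.555, -0.011, 1.109, -0.083], TCP at [0.675, 0, 0.231] pointing down, gripper open.
Joint ranges: [-2.96, 2.96], [-0.34, 2.1], [-1.41, 1.46], [0.24, 2.44], [-1.37, 4.51], [0.17, 1.92], [-2.96, 2.96]. Speed limits (rad/s): [2.39, 2.39, 3.14, 3.14, 3.14, 3.14, 3.14].

## Interface

Orientations are given as a rotation vector (axis times angle).
In Python, from bench import r gives the robot as it stands. The module is installed in compiled form; this text tells all that it offers.
- The arm moves only by the tool play_rows, never from a script. Its argument "deltas" is a list of rows, each a list of 3 entries, a list of its own where there are three numbers: the finger opening in mm, from 0 to 85.4, then the shift along the tool's x, y, z in mm, then the turn, a rotation vector about the tool's x, y, z in rad. A call has 1 to 8 rows; each row is the pose to reach, as a shift and turn from the pose measured when the call began, along the tool's axes at that moment; what a row does not reach only later rows make up. A row lasts 1/8 s, in which the tool goes at most 62.5 mm and 10.7 degrees, less where a joint would pass 70% of its speed; a pose out of reach is approached as far as the arm can. A call with a gripper value outside its range is refused whole. The fingers move at their own pace and stop on an object; "squeeze" is the grip in N (left out, the last holds). Time passes only in rows, so rows that repeat a pose let the fingers close. It gives the time, the measured TCP pose, the force and the opening at its end, in the units of the state.
- r.get_obs(): the state, without advancing time (a new reading comes with each control period).
- r.grab_frame(name): name is "scene" or "side" or "wrist"; returns (picture, depth): 400x640x3 uint8, red, green, blue; 400x640 float32, m along the optical axis (not along the pixel's ray), 0 where there is no reading.
- r.camera_model(name): a dict with "mtx" (3x3 intrinsics, pixels), "D" ([k1, k2, p1, p2, k3] as OpenCV has them; the pictures are not rectified), "rvec" (rotation vector, rad) and "tvec" (3), from world to camera coordinates, as OpenCV has them; the wrist camera has in their place "T_tool_cam" (4x4, takes a point from camera to tool coordinates, whose origin is the TCP and whose axes are the flange's). Camera axes: x right, y down, z forward; pixel columns grow to the right and rows downward; lengths in m; the calibration is good to about 2 mm. A picture is of the moment at which its call begins: read the wrist's pose just before it. camera_model takes no time and is no camera call.
- r.hand_in(): hands the job in, once; it reports no verdict.
The state is a dict: "clock": time; "joints": joint angles; "qvel": joint speeds; "tau": joint torques, N m; "tcp_pos": TCP position; "orientation": TCP orientation; "contact_force": force on the tool from outside, world axes, zero at the start; "moment": the same for the moment, N m; "grip_width": finger opening in m.
Only numpy, scipy, OpenCV 4.12 (cv2) and the standard library are available. Lean on these libraries where they do the work, as an engineer would, in place of code of your own. Each camera call takes 0.05 s, during which the arm holds its last target. There are 200 camera calls.

## Task

The lidded sample cup sits stuck part-way down in the clamping block, too tight to push straight in. Twist it as you press it down, until it bottoms out with its lid flush with the top of the block and its grip bar in line with the slot of the sliding keeper plate, then let go of it and push the keeper fully home over the lid so that the cup is locked in. Leave the bottle, timer and petri dish near by alone.

Things in the scene. Friction and masses are not known exactly. Their poses are not given: they have to be found in the camera images.
- block: Fixed grey metal block, top at z = 70 mm. Origin: table height, on the axis of its 60 mm bore (floor z = 10). It is 110 mm wide (x), from y = -50 to +160 mm; rails on top at y > 53, x = 28 to 42 mm either side, up to z = 85. Spring cheeks grip the cup in the bore: straight down it takes 30 to 50 N to move, but 10 to 20 N while it is twisted, sinking 10 mm per rad; it stays at any depth.
- cup: Lidded steel cup, 56 mm wide, 60 mm high; grey grip bar on the lid, 12 mm thick (cup x), 46 long (cup y), z = 60 to 100. Origin: centre of underside. Starts upright on the bore axis 14 to 18 mm above the bore floor, bar 0.7 to 1.57 rad off the block's y, either way. Home: underside on the floor, lid flush with the block, bar along block y (either end first, within 0.2 rad). Turns both ways.
- cup_grip (a point): Point on the cup's axis inside the grip bar, 88 mm above the cup's underside (28 mm above the lid, 12 mm below the top of the bar); axes as the cup's.
- keeper (a joint): Travel (m) of the steel keeper, a U-shaped 6 mm plate sliding on the block along the block's -y: 0 open, 0.075 end stop, fully home. Starts at 0 to 0.010. Underside 71.5 mm, top 77.5 mm over the table; its 26 mm slot passes the grip bar, its two prongs go over the lid. A cup more than 1.5 mm too high, or its bar crosswise, stops it. Friction about 2 N; stays where left.
- keeper_tab (a point): Middle of the top edge of the keeper's black upright push tab, 110 mm above the table, at block y = 125 mm minus the joint value. Tab 46 mm wide (block x), 9 mm thick (block y; the face to push is 4.5 mm farther to block +y), 76.5 to 110.5 mm above the table. Axes as the block's.
- bottle_amber: Amber screw-cap bottle, 47 mm wide, 92 mm high, standing on the table; origin at the centre of its underside. Leave alone.
- lab_timer: White digital timer lying flat, 66 x 62 x 18 mm; origin at the centre of its underside. Leave alone.
- petri_dish: Round covered petri dish, 90 mm wide, 15 mm high; origin at the centre of its underside. Leave alone.
Not all that is in view belongs to the job. What is shaped like the block but brown is not meant.

How it is judged:
By the outcome, as a careful person would: the job done as asked, in the order asked, and still so for the second after the job is handed in, with the robot touching nothing.
It also fails if it takes over 51 s, if anything falls off the work surface, if the arm or the gripper's body presses on something with over 40 N, if the wrist force passes 120 N, or if a joint passes its speed limit or range.

## Working session

There is one attempt and no reset: what is moved stays moved. The work goes in short steps, Python scripts to look and compute and a tool call to move; the robot and the scene stay as the last step left them, time stands still between calls to the robot, and variables do not carry over. Pictures are saved under pics/ and viewed, about 8 in all and at most 12, crops included, and the job is handed in when it is done.

Besides the shell and the picture viewer there is one more tool, called as a command line: name --argument value ..., lists and objects as JSON in quotes. play_rows: Moves the arm, as the interface text tells. Its arguments: {"type":"object","properties":{"deltas":{"type":"array"},"squeeze":{"type":"number"}},"required":["deltas"]}

```bash
mkdir -p pics; cat > h.py <<'E'
import numpy as np, cv2
from bench import r
from scipy.spatial.transform import Rotation as R
def grab(name,fn=None):
    o=r.get_obs(); p,d=r.grab_frame(name); m=r.camera_model(name)
    K=np.array(m["mtx"]);D=np.array(m["D"],float)
    if name=="wrist":
        T=np.eye(4);T[:3,:3]=R.from_rotvec(o["orientation"]).as_matrix();T[:3,3]=o["tcp_pos"]
        T=T@np.array(m["T_tool_cam"])
    else:
        T=np.eye(4);T[:3,:3]=R.from_rotvec(np.ravel(m["rvec"])).as_matrix();T[:3,3]=np.ravel(m["tvec"]);T=np.linalg.inv(T)
    if fn: cv2.imwrite("pics/"+fn,p[:,:,::-1])
    np.savez("last_"+name,p=p,d=d,K=K,D=D,T=T)
    return p,d,K,D,T
def load(name):
    z=np.load("last_"+name+".npz"); return [z[k] for k in "pdKDT"]
def onplane(uv,z,K,D,T):
    n=cv2.undistortPoints(np.array(uv,float).reshape(-1,1,2),K,D).reshape(-1,2)
    v=np.c_[n,np.ones(len(n))]@T[:3,:3].T; c=T[:3,3]
    return c+v*((z-c[2])/v[:,2])[:,None]
def cloud(d,K,D,T):
    vv,uu=np.mgrid[:d.shape[0],:d.shape[1]]
    n=cv2.undistortPoints(np.c_[uu.ravel(),vv.ravel()].astype(float).reshape(-1,1,2),K,D).reshape(-1,2)
    P=np.c_[n,np.ones(len(n))]*d.reshape(-1,1)
    return (P@T[:3,:3].T+T[:3,3]).reshape(*d.shape,3)
E
python3 - <<'E'
from h import *
print(r.get_obs(), r.grip_point_offset)
a=grab("scene","scene0.png");b=grab("wrist","wrist0.png")
E
```

```text
{'clock': 0.0, 'joints': array([-0.10811394,  0.47779466,  0.02233985,  1.55640164, -0.01152834,
        1.10928019, -0.08308733]), 'qvel': array([-0.00063208,  0.00065824,  0.00156258, -0.00148909,  0.0002112 ,
        0.00011507,  0.00111536]), 'tau': array([-5.45967814e-04, -5.96443820e+01,  1.60769675e+00, -2.81194621e+01,
        1.24063640e-02,  9.39900521e-03,  2.20753498e-05]), 'tcp_pos': array([6.74439815e-01, 5.73132493e-06, 2.30350378e-01]), 'orientation': array([-2.22057676e+00, -2.22065666e+00,  2.06224984e-03]), 'contact_force': array([0.24326728, 0.13416367, 0.22165461]), 'moment': array([-0.01059501, -0.04162876, -0.05086963]), 'grip_width': 0.08501364142892996} 0.0187
```

View pics/scene0.png

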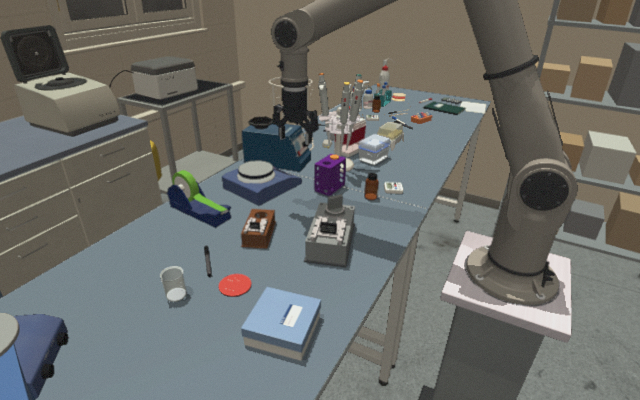

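View pics/wrist0.png

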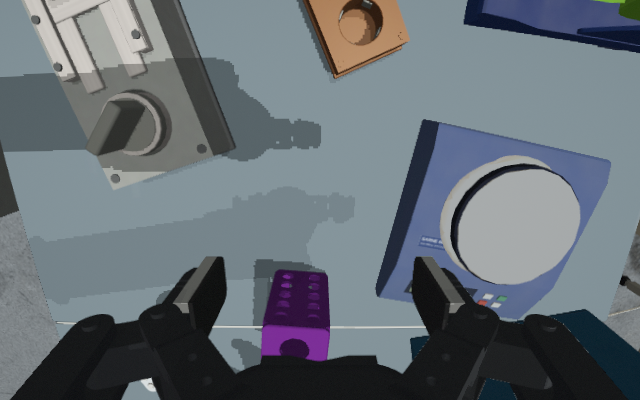

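Grey block (wrist ~(130,100), scene (330,235)) with a bar-topped cup is the target. The brown block (wrist (355,30), scene (258,228)) is the decoy. Next I'll measure from depth.

```bash
python3 - <<'E'
from h import *
p,d,K,D,T=load("wrist")
C=cloud(d,K,D,T)
print("cam",T[:3,3])
for uv in [(125,125),(130,95),(115,185),(233,148),(165,20),(200,150),(145,150),(355,30),(60,25),(85,70),(500,220)]:
    print(uv,C[uv[1],uv[0]].round(4))
ok=d>0
roi=np.zeros(d.shape,bool);roi[:200,:260]=1
for lo,hi,n in [(.062,.0712,"top"),(.100,.125,"bar")]:
    m=(ok&roi&(C[...,2]>lo)&(C[...,2]<hi)).astype(np.uint8)
    m=cv2.morphologyEx(m,cv2.MORPH_OPEN,np.ones((3,3)))
    P=C[m>0]; print(n,len(P),P.min(0).round(3),P.max(0).round(3),np.median(P,0).round(4))
    rect=cv2.minAreaRect((P[:,:2]*1000).astype(np.float32)); print(rect, cv2.boxPoints(rect).round(1).tolist())
    cv2.imwrite(f"/tmp/{n}.png",m*255)
lid=(ok&roi&(C[...,2]>.0745)&(C[...,2]<.092)); print(np.histogram(C[roi&ok][:,2],bins=np.arange(0.05,0.13,0.002)))
q=cv2.resize(p[:200,:260],None,fx=3,fy=3,interpolation=cv2.INTER_CUBIC);cv2.imwrite("pics/crop1.png",q[:,:,::-1])
E
```

```text
cam [0.67497926 0.07617559 0.37272428]
(125, 125) [0.5142 0.0561 0.1052]
(130, 95) [0.5105 0.0802 0.0845]
(115, 185) [ 0.4731 -0.0044  0.0706]
(233, 148) [0.5769 0.0221 0.0072]
(165, 20) [0.5356 0.1454 0.0543]
(200, 150) [0.5623 0.0297 0.0704]
(145, 150) [0.5173 0.0323 0.0855]
(355, 30) [0.712  0.1448 0.005 ]
(60, 25) [0.4527 0.1395 0.0776]
(85, 70) [0.4676 0.1024 0.076 ]
(500, 220) [ 0.846  -0.0325  0.0919]
top 10462 [ 0.416 -0.009  0.062] [0.575 0.16  0.071] [0.5206 0.0801 0.0697]
((495.181640625, 89.58686065673828), (112.32272338867188, 173.78289794921875), 17.985313415527344) [[414.8999938964844, 154.89999389648438], [468.6000061035156, -10.399999618530273], [575.4000244140625, 24.299999237060547], [521.7999877929688, 189.60000610351562]]
bar 947 [0.498 0.034 0.1  ] [0.525 0.076 0.125] [0.5144 0.0561 0.114 ]
((512.0015258789062, 53.13639831542969), (46.038360595703125, 10.51187801361084), 65.84239959716797) [[497.79998779296875, 34.29999923706055], [507.3999938964844, 30.0], [526.2000122070312, 72.0], [516.5999755859375, 76.30000305175781]]
(array([ 120,  114,  131,  135,  137,  151,  173,  174,  283, 6349, 4403,
        318,  550, 2728,  689,  145,  513, 2292, 1036,   84,   56,   50,
         62,   56,   63,   68,   66,   65,   71,   72,   62,   73,   69,
         74,   76,   73,  142,  653,  136]), array([0.05 , 0.052, 0.054, 0.056, 0.058, 0.06 , 0.062, 0.064, 0.066,
       0.068, 0.07 , 0.072, 0.074, 0.076, 0.078, 0.08 , 0.082, 0.084,
       0.086, 0.088, 0.09 , 0.092, 0.094, 0.096, 0.098, 0.1  , 0.102,
       0.104, 0.106, 0.108, 0.11 , 0.112, 0.114, 0.116, 0.118, 0.12 ,
       0.122, 0.124, 0.126, 0.128]))
```

View pics/crop1.png

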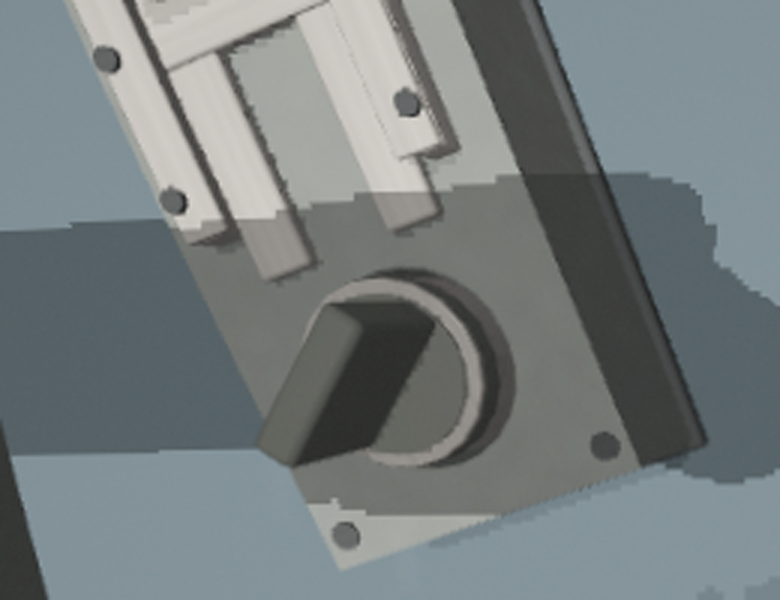

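Confirmed: grey block with keeper rails, grey bar on the cup, bar about 0.74 rad clockwise of block y (block y ≈ 108°, bar ≈ 66° in world), lid ≈ 15.5 mm high. I'll hover beside it, yawed to match the bar, for a closer look.

play_rows --deltas '[[85, [0, -62, 3], [0, 0, 0.14]], [85, [0, -120, 6], [0, 0, 0.28]], [60, [-2, -170, 8], [0, 0, 0.42]], [50, [-2, -187, 10], [0, 0, 0.42]], [50, [-2, -187, 10], [0, 0, 0.42]], [50, [-2, -187, 10], [0, 0, 0.42]]]'

```text
clock: 0.85
tcp_pos: [0.4885, -0.0019, 0.2209]
orientation: [-2.635, -1.71, 0.001]
contact_force: [1.7, 0.6, 0.9]
grip_width: 0.0503
```

```bash
cat > m.py <<'E'
from h import *
import sys
p,d,K,D,T=grab("wrist",sys.argv[1])
o=r.get_obs();print(o["clock"],o["tcp_pos"].round(4),o["orientation"].round(3),o["grip_width"].round(4),o["contact_force"].round(1),o["joints"].round(2))
C=cloud(d,K,D,T);ok=(d>0)&(np.hypot(C[...,0]-.51,C[...,1]-.055)<.2)
for lo,hi,rad,n in [(.067,.0725,.2,"top"),(.1,.128,.04,"bar"),(.122,.128,.04,"bartop"),(.08,.09,.034,"lid")]:
    m=(ok&(C[...,2]>lo)&(C[...,2]<hi)&(np.hypot(C[...,0]-.51,C[...,1]-.055)<rad)).astype(np.uint8)
    m=cv2.morphologyEx(m,cv2.MORPH_OPEN,np.ones((3,3)))
    P=C[m>0]
    if len(P)<20: print(n,len(P)); continue
    re=cv2.minAreaRect((P[:,:2]*1000).astype(np.float32)); print(n,len(P),"z",np.median(P[:,2]).round(4),np.round(re[0],1),np.round(re[1],1),round(re[2],2),cv2.boxPoints(re).round(0).tolist())
    if n=="lid":
        c,rr=cv2.minEnclosingCircle((P[:,:2]*1000).astype(np.float32)); print("circ",c,rr)
E
python3 m.py wrist1.png
```

```text
Traceback (most recent call last):
  File "m.py", line 4, in <module>
    o=r.get_obs();print(o["clock"],o["tcp_pos"].round(4),o["orientation"].round(3),o["grip_width"].round(4),o["contact_force"].round(1),o["joints"].round(2))
                                                                                   ^^^^^^^^^^^^^^^^^^^^^
AttributeError: 'float' object has no attribute 'round'
```

View pics/wrist1.png

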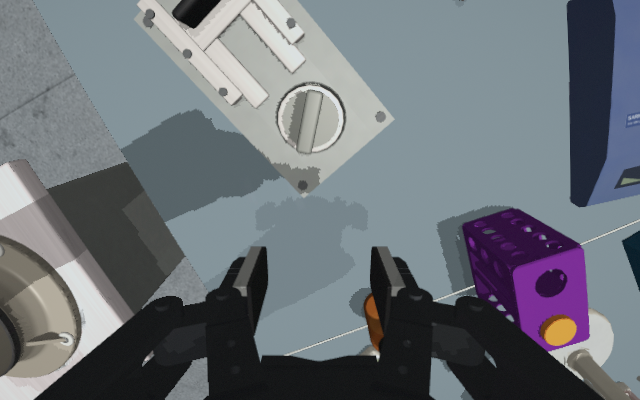

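The cup (bar near pixel (311,122)) sits in the grey block's bore. The keeper tab is black at (195,10) and the purple rack is well off to the right.

```bash
sed -i 's/o\["grip_width"\].round(4)/o["grip_width"]/; s/^p,d,K,D,T=grab.*/p,d,K,D,T=grab("wrist",sys.argv[1])/' m.py; python3 m.py wrist2.png
```

```text
0.95 [ 0.4885 -0.0019  0.2207] [-2.635e+00 -1.709e+00  2.000e-03] 0.049792693501773545 [ 0.1 -0.2  0.2] [-0.2   0.18  0.08  2.01 -0.02  0.96 -0.53]
top 14423 z 0.0698 [489.4 107.3] [111.1 210.8] 17.85 [[404.0, 191.0], [469.0, -10.0], [575.0, 24.0], [510.0, 225.0]]
bar 1040 z 0.1252 [506.6  55.3] [45.4 12.1] 54.01 [[488.0, 41.0], [498.0, 33.0], [525.0, 70.0], [515.0, 77.0]]
bartop 1036 z 0.1252 [506.6  55.3] [45.4 12. ] 53.81 [[488.0, 41.0], [498.0, 33.0], [525.0, 70.0], [515.0, 77.0]]
lid 2450 z 0.0862 [507.1  56.1] [53.5 55.7] 51.55 [[469.0, 52.0], [512.0, 18.0], [546.0, 60.0], [502.0, 94.0]]
circ (506.5877380371094, 55.23295974731445) 28.076845169067383
```

play_rows --deltas '[[50, [50, -6, 20], [0, 0, 0.15]], [50, [59.6, -6.8, 40], [0, 0, 0.21]], [50, [59.6, -6.8, 85], [0, 0, 0.21]], [50, [59.6, -6.8, 118], [0, 0, 0.21]], [45, [59.6, -6.8, 125], [0, 0, 0.21]], [35, [59.6, -6.8, 125.4], [0, 0, 0.21]], [30, [59.6, -6.8, 125.4], [0, 0, 0.21]]]'

```text
clock: 1.82
tcp_pos: [0.5077, 0.0554, 0.0966]
orientation: [2.8, 1.424, 0.002]
contact_force: [0.5, -0.4, -0.3]
grip_width: 0.0299
```

```bash
python3 - <<'E'
from h import *
p,d,K,D,T=grab("wrist","w3.png")
o=r.get_obs();print(o["tcp_pos"],o["orientation"],o["contact_force"].round(1))
cv2.imwrite("pics/w3.png",p[150:400,120:520,::-1])
E
```

```text
[0.50761551 0.05540146 0.09661607] [2.80030292e+00 1.42364438e+00 2.05945614e-03] [ 0.8  0.6 -0.7]
```

View pics/w3.png

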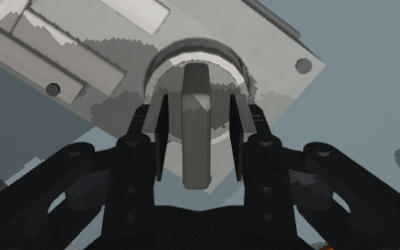

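The bar (crop (197,125)) is parallel to the pads and centred between them (158 and 237). Closing.

play_rows --deltas '[[12, [-0.5, 0.8, 1.3], [0, 0, 0]], [8, [-0.5, 0.8, 1.3], [0, 0, 0]], [6, [-0.5, 0.8, 1.3], [0, 0, 0]], [6, [-0.5, 0.8, 1.3], [0, 0, 0]], [6, [-0.5, 0.8, 1.3], [0, 0, 0]]]' --squeeze 110

```text
clock: 2.5
tcp_pos: [0.5076, 0.0554, 0.0964]
orientation: [-2.799, -1.424, -0.003]
contact_force: [-4.2, 3.0, 7.5]
grip_width: 0.0102
```

play_rows --deltas '[[6, [0, 0, 3], [0, 0, -0.1]], [6, [0, 0, 5], [0, 0, -0.25]], [6, [0, 0, 7], [0, 0, -0.4]], [6, [0, 0, 8], [0, 0, -0.5]]]'

```text
clock: 3.0
tcp_pos: [0.5076, 0.0556, 0.0902]
orientation: [-2.36, -2.072, -0.004]
contact_force: [-6.1, 0.7, 15.7]
grip_width: 0.01
```

play_rows --deltas '[[6, [0, 0, 3.5], [0, 0, -0.17]], [6, [0, 0, 5.2], [0, 0, -0.34]], [6, [0, 0, 6.9], [0, 0, -0.51]], [6, [0, 0, 8.6], [0, 0, -0.68]], [6, [0, 0, 10], [0, 0, -0.85]], [6, [0, 0, 10.5], [0, 0, -0.85]]]'

```text
clock: 3.75
tcp_pos: [0.5068, 0.0555, 0.0813]
orientation: [-1.295, -2.861, -0.003]
contact_force: [-9.3, 0.2, 22.0]
grip_width: 0.0107
```

play_rows --deltas '[[6, [0, 0, 2], [0, 0, 0.13]], [6, [0, 0, 3], [0, 0, 0.27]], [6, [0, 0, 3.5], [0, 0, 0.41]], [6, [0, 0, 3.5], [0, 0, 0.41]]]'

```text
clock: 4.25
tcp_pos: [0.5073, 0.0567, 0.081]
orientation: [-1.848, -2.541, -0.004]
contact_force: [-10.7, 1.2, 30.4]
grip_width: 0.0102
```

play_rows --deltas '[[10, [0, 0, 0], [0, 0, 0]], [40, [0, 0, -1], [0, 0, 0]], [40, [0, 0, -1], [0, 0, 0]], [40, [0, 0, -3], [0, 0, 0]], [40, [0, 0, -45], [0, 0, 0]], [40, [-15, 0, -100], [0, 0, 0]], [40, [-50, 0, -140], [0, 0, 0]], [40, [-50, 0, -140], [0, 0, 0]]]' --squeeze 40

```text
clock: 5.25
tcp_pos: [0.5253, 0.0059, 0.2246]
orientation: [1.851, 2.531, 0.011]
contact_force: [-0.2, 0.5, -1.4]
grip_width: 0.0398
```

```bash
cat > m2.py <<'E'
from h import *
import sys
p,d,K,D,T=grab("wrist",sys.argv[1])
o=r.get_obs();print(o["clock"],o["tcp_pos"].round(4),o["orientation"].round(3),o["contact_force"].round(1),o["joints"].round(2))
C=cloud(d,K,D,T)
B=np.array([.5063,.0549]);a=np.deg2rad(107.85);y=np.array([np.cos(a),np.sin(a)]);x=np.array([y[1],-y[0]])
q=C[...,:2]-B;X=q@x;Y=q@y;Z=C[...,2];ok=d>0;rr=np.hypot(X,Y)
def z(m): return np.median(Z[m&ok]).round(4),int((m&ok).sum())
print("lid",z((rr<26)&(Z<.095)),"block near",z((rr>31)&(rr<48)&(Y<10)&(Z<.075)&(Z>.06)))
m=ok&(rr<30)&(Z>.105); P=np.c_[X[m],Y[m],Z[m]]
re=cv2.minAreaRect((P[:,:2]*1000).astype(np.float32));print("bar z",np.median(P[:,2]),re)
for n,m in [("tab",ok&(abs(X)<.03)&(Y>.03)&(Z>.09)&(Z<.13)),("prongs",ok&(abs(X)<.026)&(abs(X)>.014)&(Z>.0745)&(Z<.081)&(Y>-.02)&(Y<.12))]:
    if m.sum(): print(n,m.sum(),"X",np.percentile(X[m],[1,99]).round(4),"Y",np.percentile(Y[m],[1,5,50,95,99]).round(4),"Z",np.percentile(Z[m],[50,99]).round(4))
E
python3 m2.py wrist4.png
```

```text
5.3 [0.5235 0.0076 0.2224] [1.85  2.536 0.008] [-1.2  0.7 -1. ] [ 0.01  0.24 -0.16  1.92  0.05  0.98  0.13]
lid (np.float64(-0.0001), 213706) block near (np.float64(nan), 0)
bar z 0.29650071795892363 ((33.383235931396484, -94.338134765625), (112.75942993164062, 239.0008544921875), 30.74249267578125)
prongs 2342 X [-0.0257  0.0257] Y [0.0386 0.0416 0.0707 0.0973 0.0997] Z [0.0772 0.079 ]
  return _methods._mean(a, axis=axis, dtype=dtype,
  ret = ret.dtype.type(ret / rcount)
```

View pics/wrist4.png

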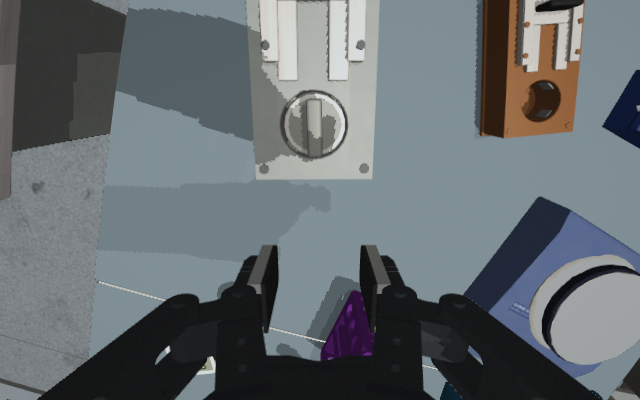

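The bar at (315,125) is in line with the block and the cup has sunk. My thresholds were in the wrong unit, so I'll recompute from the same frame.

```bash
sed -i 's/rr<26/rr<.026/;s/rr>31/rr>.031/;s/rr<48/rr<.048/;s/rr<30/rr<.030/;s/Z>.105/Z>.102/' m2.py; sed 's/p,d,K,D,T=grab.*/p,d,K,D,T=load("wrist")/' m2.py > m2l.py; python3 m2l.py
```

```text
5.3 [0.5235 0.0076 0.2224] [1.85  2.536 0.008] [-1.2  0.7 -1. ] [ 0.01  0.24 -0.16  1.92  0.05  0.98  0.13]
lid (np.float64(0.0709), 1816) block near (np.float64(0.0697), 5056)
bar z 0.10960585211033846 ((0.9852757453918457, 0.3799419403076172), (11.995402336120605, 45.45786666870117), 1.3358436822891235)
prongs 2342 X [-0.0257  0.0257] Y [0.0386 0.0416 0.0707 0.0973 0.0997] Z [0.0772 0.079 ]
```

Cup is home: bar top 109.6 mm (110 expected), lid within about 1 mm of the block top, bar 1.3° off block y. Now the keeper: go behind the tab with shut fingers.

play_rows --deltas '[[0, [55, -1, 0], [0, 0, 0]], [0, [110, -1.9, 0], [0, 0, 0]], [0, [165, -1.9, 0], [0, 0, 0]], [0, [215, -1.9, 0], [0, 0, 0]], [0, [215, -1.9, 40], [0, 0, 0]], [0, [215, -1.9, 80], [0, 0, 0]]]'

```text
clock: 6.05
tcp_pos: [0.4549, 0.2135, 0.1407]
orientation: [1.847, 2.54, 0.007]
contact_force: [0.8, -0.7, -0.7]
grip_width: 0.0002
```

```bash
python3 - <<'E'
from h import *
o=r.get_obs();print(o["tcp_pos"].round(4),o["orientation"].round(3),o["contact_force"].round(1),o["grip_width"])
B=np.array([.5063,.0549]);a=np.deg2rad(107.85);y=np.array([np.cos(a),np.sin(a)]);x=np.array([y[1],-y[0]]);q=o["tcp_pos"][:2]-B;print(q@x,q@y)
p,d,K,D,T=grab("side"); w=grab("wrist")[0]
cv2.imwrite("pics/s5.png",np.hstack([cv2.resize(p,(400,250)),cv2.resize(w,(400,250))])[:,:,::-1])
E
```

```text
[0.4549 0.2135 0.1407] [1.847 2.54  0.007] [ 0.8 -0.7 -0.7] 0.0001960494424810846
-0.0003254849413077479 0.16668992547647907
```

View pics/s5.png

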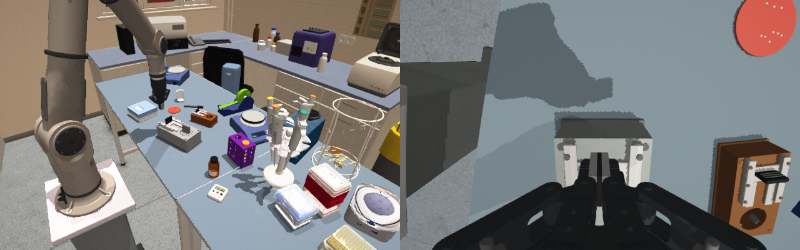

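Side and wrist views: fingers are behind the tab, centred over the block's far end, clear of everything. Descending and pushing.

play_rows --deltas '[[0, [0, 0, 30], [0, 0, 0]], [0, [0, 0, 48], [0, 0, 0]], [0, [-10, 0.3, 48], [0, 0, 0]], [0, [-20, 0.3, 48], [0, 0, 0]], [0, [-30, 0.3, 48], [0, 0, 0]], [0, [-40, 0.3, 48], [0, 0, 0]], [0, [-50, 0.3, 48], [0, 0, 0]]]'

```text
clock: 7.02
tcp_pos: [0.4683, 0.1633, 0.0905]
orientation: [-1.848, -2.538, 0.004]
contact_force: [-0.0, 2.7, 1.3]
grip_width: 0.0003
```

play_rows --deltas '[[0, [-10, 0, -1], [0, 0, 0]], [0, [-20, 0, -1], [0, 0, 0]], [0, [-28, 0, -1], [0, 0, 0]], [0, [-35, 0, -1], [0, 0, 0]], [0, [-40, 0, -1], [0, 0, 0]], [0, [-44, 0, -1], [0, 0, 0]]]'

```text
clock: 7.78
tcp_pos: [0.4818, 0.1211, 0.0914]
orientation: [-1.848, -2.538, 0.004]
contact_force: [-1.0, 1.4, 2.4]
grip_width: 0.0
```

play_rows --deltas '[[0, [-2, 0, 0], [0, 0, 0]], [0, [-4, 0, 0], [0, 0, 0]], [0, [-6, 0, 0], [0, 0, 0]], [0, [-7, 0, 0], [0, 0, 0]], [0, [-7, 0, 0], [0, 0, 0]]]'

```text
clock: 8.4
tcp_pos: [0.4832, 0.1167, 0.0915]
orientation: [-1.844, -2.538, 0.002]
contact_force: [-3.5, 6.9, 2.2]
grip_width: 0.0003
```

play_rows --deltas '[[0, [-3, 0, 0], [0, 0, 0]], [0, [-4, 0, 0], [0, 0, 0]], [0, [-5, 0, 0], [0, 0, 0]], [0, [-5, 0, 0], [0, 0, 0]]]'

```text
clock: 8.9
tcp_pos: [0.4832, 0.1166, 0.0915]
orientation: [-1.837, -2.539, -0.002]
contact_force: [-7.5, 13.9, 2.8]
grip_width: 0.0002
```

It's against a hard stop at the expected place (TCP y 65.8 mm vs 65.5 mm predicted). Backing off and checking.

play_rows --deltas '[[0, [8, 0, 0], [0, 0, 0]], [0, [25, 0, 0], [0, 0, 0]], [0, [25, 0, -50], [0, 0, 0]], [0, [15, 0, -100], [0, 0, 0]], [0, [-40, 0, -140], [0, 0, 0]], [0, [-95, 0, -160], [0, 0, 0]], [0, [-110, 0, -160], [0, 0, 0]], [0, [-110, 0, -160], [0, 0, 0]]]'

```text
clock: 9.9
tcp_pos: [0.5183, 0.0105, 0.2503]
orientation: [-1.84, -2.536, -0.001]
contact_force: [-0.1, 1.2, -0.3]
grip_width: -0.0001
```

```bash
python3 m2.py wrist6.png
```

```text
9.95 [0.5178 0.0121 0.2499] [-1.836e+00 -2.538e+00 -1.000e-03] [-0.7  1.  -0.3] [ 0.04  0.21 -0.21  1.89  0.04  1.05  0.13]
lid (np.float64(0.0764), 1617) block near (np.float64(0.0698), 2631)
bar z 0.3228410382461503 ((4.422574043273926, -3.9566574096679688), (53.60957717895508, 27.180200576782227), 80.14808654785156)
tab 698 X [-0.0218  0.0224] Y [0.0457 0.0458 0.0498 0.0546 0.0548] Z [0.1096 0.1115]
prongs 1997 X [-0.0258  0.0258] Y [-0.0191 -0.0161  0.0179  0.0607  0.0634] Z [0.0773 0.0791]
```

View pics/wrist6.png

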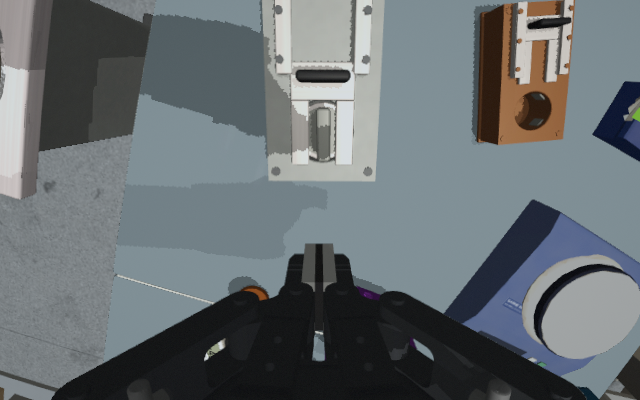

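The tab at (322,76) is centred at block y = 49.8–50.2 mm, so the joint is at about 0.075 (end stop). The prongs lie over the lid on both sides of the bar at (322,132), and the robot is clear. Handing in.

```bash
python3 -c "
from bench import r
print(r.hand_in())"
```

```text
the job is handed in; nothing more can be done
None
```

The cup is seated and locked in, and I handed the job in at about 10 s on the robot's clock. The hand-in reports no verdict.

- **Cup:** I gripped the bar and pressed while twisting it +1.35 rad and then back 0.41 rad. It stopped sinking after 15.4 mm, with about 30 N on the wrist. I then let go.
- **Keeper:** I pushed the tab with the shut fingers until it hit a hard stop at about 16 N, then backed the arm clear.
- **Cup check, before pushing the keeper:** The bar top was at 109.6 mm, where 110 is home. The bar was about 1.3° off block y.
- **Lid reading:** It came out at 70.9 mm against 69.7 mm for the block top. That 1.2 mm gap is within the 2 mm calibration error, and the keeper then passed over the lid freely.
- **Keeper check, after pushing:** The tab was centred at block y of about 50 mm, which is 75 mm of travel and fully home. The prongs lay over the lid on both sides of the bar.
- **Other objects:** I never reached for the bottle, timer or petri dish. I did not measure their positions before or after.
- **Failed check:** One measuring script used the wrong units, so I recomputed the cup check from the same picture. In the final picture its "lid" and "bar" numbers mean nothing, because the prongs and the gripper covered those areas.

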